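# Rack the flown battery packs for charging, order kept

### The job

The four battery packs are back from flying and the charger's channels are set up for them in the order in which they stand in the wooden carry rack. Move all four into the empty charging rack in that same order, counting from the robot's left to its right in both racks, one pack standing upright on the floor of each bay; set them down gently, never dropping or tipping one over.

Things in the scene. Friction and masses are not known exactly. Their poses are not given: they have to be found in the camera images.
- carry_rack: The full rack: plywood carrying tray, fixed, 84 mm across (x) by 244 mm along the row (y), end cheeks 70 mm high. Four grey pockets stand on its 8 mm floor at y = +84, +28, -28, -84 mm. Origin: centre of underside, z up; +x away from the robot, +y to the robot's left, within 0.2 rad. It stands left or right of the charging rack.
- charge_rack: The empty rack: steel charging station, fixed. Four bays at y = +84, +28, -28, -84 mm, x = 0, each 68 (x) by 53 mm (y) inside, floor 4 mm and wall tops 32 mm above the origin. Charger 55 mm high behind, x = 86 to 190 mm. Origin: underside, below the middle of the bay row, z up; +x away from the robot, +y to the robot's left, within 0.2 rad.
- pocket_a: Grey plastic pocket of the carry rack, the one holding the slim pack at the start; its place in the row varies. Fixed. 66 mm (x) by 55.5 mm (y) outside, walls 3 mm thick and 26 mm high, floor 3 mm thick. Origin: centre of its underside, axes as the carry rack's.
- pocket_b: Grey plastic pocket of the carry rack, the one holding the double pack at the start; its place in the row varies. Fixed. 66 mm (x) by 55.5 mm (y) outside, walls 3 mm thick and 26 mm high, floor 3 mm thick. Origin: centre of its underside, axes as the carry rack's.
- pocket_c: Grey plastic pocket of the carry rack, the one holding the small pack at the start; its place in the row varies. Fixed. 66 mm (x) by 55.5 mm (y) outside, walls 3 mm thick and 26 mm high, floor 3 mm thick. Origin: centre of its underside, axes as the carry rack's.
- pocket_d: Grey plastic pocket of the carry rack, the one holding the ribbed pack at the start; its place in the row varies. Fixed. 66 mm (x) by 55.5 mm (y) outside, walls 3 mm thick and 26 mm high, floor 3 mm thick. Origin: centre of its underside, axes as the carry rack's.
- pack_slim: Thinnest battery pack: 46 mm (x) by 24 mm (y), 90 mm high, 0.2 kg; flat top with two brass sockets and a white label. Black hard case on end, loose. Origin: centre of underside, z up, x across the row, y along it; at the start square to the carry rack within 0.05 rad. Half turns make no difference.
- pack_double: Thickest battery pack, twin cells: 46 mm (x) by 41.5 mm (y), 80 mm high, 0.3 kg; flat top with a dividing line and four brass sockets. Black hard case on end, loose. Origin: centre of underside, z up, x across the row, y along it; at the start square to the carry rack within 0.05 rad. Half turns make no difference.
- pack_small: Shortest battery pack: 40 mm (x) by 30 mm (y), 72 mm high, 0.16 kg; flat top with one round silver-rimmed button. Black hard case on end, loose. Origin: centre of underside, z up, x across the row, y along it; at the start square to the carry rack within 0.05 rad. Half turns make no difference.
- pack_ribbed: Battery pack with pull rib: body 46 mm (x) by 34 mm (y), 82 mm high; the rib, 46 (x) by 12 mm (y), lies mid-top and rises to 94 mm; 0.27 kg; four brass sockets. Black hard case on end, loose. Origin: centre of underside, z up, x across the row, y along it; at the start square to the carry rack within 0.05 rad. Half turns make no difference.
Mind the look-alikes: they are no part of the job. What is shaped like the pack_small but green or turquoise is not meant.

How it is judged (in metres and radians):
At the end, for the whole second after the job is handed in: Each pack stands in the charging bay with the same place in the row, from the robot's left, as the pocket it came from: within 16 mm across and 18 mm along the row of the bay's centre, underside under 10 mm above the rack's origin, tilted under 0.15 rad, released, at rest (((y of pocket_a in the frame of carry_rack between 0.064 and 0.104 m and y of pack_slim in the frame of charge_rack between 0.066 and 0.102 m) or (y of pocket_a in the frame of carry_rack between 0.008 and 0.048 m and y of pack_slim in the frame of charge_rack between 0.01 and 0.046 m) or (y of pocket_a in the frame of carry_rack between -0.048 and -0.008 m and y of pack_slim in the frame of charge_rack between -0.046 and -0.01 m) or (y of pocket_a in the frame of carry_rack between -0.104 and -0.064 m and y of pack_slim in the frame of charge_rack between -0.102 and -0.066 m)) and x of pack_slim in the frame of charge_rack between -0.016 and 0.016 m and z of each of pack_slim, pack_double, pack_small, pack_ribbed in the frame of charge_rack below 0.01 m and angle between each of pack_slim, pack_double, pack_small, pack_ribbed's own z axis and vertical below 0.15 rad and linear speed of each of pack_slim, pack_double, pack_small, pack_ribbed below 0.02 m/s and angular speed of each of pack_slim, pack_double, pack_small, pack_ribbed below 0.2 rad/s and ((y of pocket_b in the frame of carry_rack between 0.064 and 0.104 m and y of pack_double in the frame of charge_rack between 0.066 and 0.102 m) or (y of pocket_b in the frame of carry_rack between 0.008 and 0.048 m and y of pack_double in the frame of charge_rack between 0.01 and 0.046 m) or (y of pocket_b in the frame of carry_rack between -0.048 and -0.008 m and y of pack_double in the frame of charge_rack between -0.046 and -0.01 m) or (y of pocket_b in the frame of carry_rack between -0.104 and -0.064 m and y of pack_double in the frame of charge_rack between -0.102 and -0.066 m)) and x of pack_double in the frame of charge_rack between -0.016 and 0.016 m and ((y of pocket_c in the frame of carry_rack between 0.064 and 0.104 m and y of pack_small in the frame of charge_rack between 0.066 and 0.102 m) or (y of pocket_c in the frame of carry_rack between 0.008 and 0.048 m and y of pack_small in the frame of charge_rack between 0.01 and 0.046 m) or (y of pocket_c in the frame of carry_rack between -0.048 and -0.008 m and y of pack_small in the frame of charge_rack between -0.046 and -0.01 m) or (y of pocket_c in the frame of carry_rack between -0.104 and -0.064 m and y of pack_small in the frame of charge_rack between -0.102 and -0.066 m)) and x of pack_small in the frame of charge_rack between -0.016 and 0.016 m and ((y of pocket_d in the frame of carry_rack between 0.064 and 0.104 m and y of pack_ribbed in the frame of charge_rack between 0.066 and 0.102 m) or (y of pocket_d in the frame of carry_rack between 0.008 and 0.048 m and y of pack_ribbed in the frame of charge_rack between 0.01 and 0.046 m) or (y of pocket_d in the frame of carry_rack between -0.048 and -0.008 m and y of pack_ribbed in the frame of charge_rack between -0.046 and -0.01 m) or (y of pocket_d in the frame of carry_rack between -0.104 and -0.064 m and y of pack_ribbed in the frame of charge_rack between -0.102 and -0.066 m)) and x of pack_ribbed in the frame of charge_rack between -0.016 and 0.016 m); the robot touches nothing.
It fails at once if a pack is tipped over (tilted more than 0.7 rad) (angle between any of pack_slim, pack_double, pack_small, pack_ribbed's own z axis and vertical above 0.7 rad).
It fails at once if a pack is dropped or slammed into the charging rack (over 0.5 m/s with its foot below the bays' wall tops) ((linear speed of pack_slim above 0.5 m/s and z of pack_slim in the frame of charge_rack below 0.032 m and x of pack_slim in the frame of charge_rack between -0.04 and 0.04 m and y of pack_slim in the frame of charge_rack between -0.12 and 0.12 m) or (linear speed of pack_double above 0.5 m/s and z of pack_double in the frame of charge_rack below 0.032 m and x of pack_double in the frame of charge_rack between -0.04 and 0.04 m and y of pack_double in the frame of charge_rack between -0.12 and 0.12 m) or (linear speed of pack_small above 0.5 m/s and z of pack_small in the frame of charge_rack below 0.032 m and x of pack_small in the frame of charge_rack between -0.04 and 0.04 m and y of pack_small in the frame of charge_rack between -0.12 and 0.12 m) or (linear speed of pack_ribbed above 0.5 m/s and z of pack_ribbed in the frame of charge_rack below 0.032 m and x of pack_ribbed in the frame of charge_rack between -0.04 and 0.04 m and y of pack_ribbed in the frame of charge_rack between -0.12 and 0.12 m)).
It also fails if it takes over 99 s, if anything falls off the work surface, if the arm or the gripper's body presses on something with over 40 N, if the wrist force passes 120 N, or if a joint passes its speed limit or range.

### The arm

A 6-joint arm with a two-finger parallel gripper is mounted at the origin on the work surface. World frame = base frame: x ahead of the robot, y to its left, z up, the work surface at z = 0. Lengths are in m, angles in degrees, forces in N, time in s.
With the tool pointing down it reaches from about 0.25 to 0.775 m from the base axis. Payload 8.9 kg.
Tool frame: the origin (TCP) lies midway between the tips of the shut fingers; the grasp point (between the pads) lies 19 mm behind it; x points along the fingers, z is the direction in which the jaws open and shut, and the axes are right-handed (so a half turn about x gives the same grasp; the last joint's range is limited). The gripper opens to 85 mm and grips with 20 to 120 N. Pads are 22 mm wide; open, the fingers measure 114 mm over their backs; the gripper's body (76 mm by 85 mm) begins 54 mm behind the grasp point. The pads swing forward as they close: fully open they stand 13 mm farther back than shut.
Start: joints at [61.862, 16.656, -8.789, 64.555, 0, 82.019], TCP at [0.181, 0.493, 0.209] pointing down, gripper open.
Joint ranges: [-144.48, 144.48], [-52.06, 99.96], [-74.48, 78.29], [-112.23, 115.85], [-86.99, 84.42], [-180, 180]. Speed limits (degrees/s): [127.2, 127.2, 159.86, 180, 180, 180].

### API

Orientations are given as [roll, pitch, yaw] about the fixed x, y, z axes, in that order (R = Rz(yaw) Ry(pitch) Rx(roll)).
In Python, from bench import state, grab_frame, camera_model, close_job, cut_out, tip_of gives the robot as it stands. The module is installed in compiled form; this text tells all that it offers.
- The arm moves only by the tool carry_out, never from a script. Its argument "targets" is a list that holds one entry, the list of rows, each a list of 4 numbers: the shift along the tool's x, y, z in units of 40 mm (1.0 is 40 mm), then the turn about the tool's x in units of 6 degrees (1.0 is 6 degrees). In form: [[[dx, dy, dz, yaw], ...]]. A call has 1 to 10 rows; each row shifts and turns the commanded pose from where the row before left it, along the tool's axes as they then stand; what a row does not reach is not made up. A row lasts 1/12 s, in which the tool goes at most 41.7 mm and 7.16 degrees, less where a joint would pass 70% of its speed; a pose out of reach is approached as far as the arm can. A call is refused whole if a number of a shift passes 1 or a number of a turn 1, either way. A call with a gripper value outside its range is refused whole. "grip" is the gripper's target within -1 to 1 (shut at 1, half-way at 0, fully open at -1), set as the call begins (left out, the last holds). The fingers move at their own pace and stop on an object; "newtons" is the grip in N (left out, the last holds). Time passes only in rows, so rows that do not move let the fingers close. It gives the time, the measured TCP pose, the force and the opening at its end, in the units of the state.
- state(): the state, without advancing time (a new reading comes with each control period).
- grab_frame(name): name is "scene" or "top"; returns (picture, depth): 384x512x3 uint8, red, green, blue; 384x512 float32, m along the optical axis (not along the pixel's ray), 0 where there is no reading.
- camera_model(name): a dict with "intrinsics" (3x3 intrinsics, pixels), "distortion" ([k1, k2, p1, p2, k3] as OpenCV has them; the pictures are not rectified), "R" (3x3) and "t" (3): a world point X has camera coordinates R X + t. Camera axes: x right, y down, z forward; pixel columns grow to the right and rows downward; lengths in m; the calibration is good to about 2 mm. A picture is of the moment at which its call begins. camera_model takes no time and is no camera call.
- close_job(): hands the job in, once; it reports no verdict.
Trained networks look in the newest picture that a camera, given by its name, has taken for a name from the list of things; names that differ only in an ending like _2 or _b are one class to them, and where a whole thing is asked for, a point or a joint stands for the part that bears it (a point fixed in the world has none). Each returns a list of dicts, best first, with "p" (0 to 1); they miss things now and then, are a little off and sometimes report something else, mostly with a low value. They report only what shows in the picture. A call takes as long as a camera call. They do not tell look-alikes from the thing itself.
- cut_out(camera, label): "pixels" (384x512 bool, what is visible of it) and "rect" ([left, top, width, height] in pixels, round what is visible of it).
- tip_of(camera, label): "uv" ([column, row] in pixels: a listed point, or the origin of a listed thing).
The state is a dict: "t": time; "joint_pos": joint angles; "qd": joint speeds; "tau": joint torques, N m; "eef_pos": TCP position; "tcp_rot": TCP orientation; "contact_force": force on the tool from outside, world axes, zero at the start; "ft_torque": the same for the moment, N m; "gripper_width": finger opening in m.
Only numpy, scipy, OpenCV 4.12 (cv2) and the standard library are available. Lean on these libraries where they do the work, as an engineer would, in place of code of your own. Each camera call takes 0.05 s, during which the arm holds its last target.

## Working session

There is one attempt and no reset: what is moved stays moved. The work goes in short steps, Python scripts to look and compute and a tool call to move; the robot and the scene stay as the last step left them, time stands still between calls to the robot, and variables do not carry over. Pictures are saved under pics/ and viewed, and the job is handed in when it is done.

Besides the shell and the picture viewer there is one more tool, called after "Call:" in YAML: its name, and indented under it one key for each argument. carry_out: Moves the arm, as the interface text tells. Its arguments: {"type":"object","properties":{"targets":{"type":"array","items":{"type":"array","items":{"type":"array","items":{"type":"number"}}}},"grip":{"type":"number"},"newtons":{"type":"number"}},"required":["targets"]}

```bash
mkdir -p pics; cat > h.py <<'E'
import numpy as np,cv2
from bench import *
def save(name,out):
    p,d=grab_frame(name); cv2.imwrite('pics/'+out+'.png',p[:,:,::-1]); np.savez('pics/'+out+'.npz',p=p,d=d); return p,d
def cloud(name,d):
    m=camera_model(name);K=np.array(m['intrinsics'],float);D=np.array(m['distortion'],float);R=np.array(m['R']);t=np.array(m['t'])
    h,w=d.shape
    u,v=np.meshgrid(np.arange(w),np.arange(h))
    q=cv2.undistortPoints(np.stack([u,v],-1).reshape(-1,1,2).astype(float),K,D).reshape(h,w,2)
    c=np.concatenate([q*d[...,None],d[...,None]],-1)
    return (c-t)@R
E
python3 - <<'E'
from h import *
print(state())
for n in('scene','top'):
    p,d=save(n,n+'0'); m=camera_model(n); print(n,-np.array(m['R']).T@m['t'],m['R'])
    cv2.imwrite('pics/%s0.png'%n,p[:,:,::-1])
E
```

```text
{'t': 0.0, 'joint_pos': array([ 6.18616461e+01,  1.66899188e+01, -8.82953489e+00,  6.45551774e+01,
       -6.33710346e-04,  8.20191843e+01]), 'qd': array([-0.00410405, -0.05050692, -0.05500283,  0.06483843, -0.07360475,
       -0.02021532]), 'tau': array([-1.25999017e-03, -5.37138534e+01,  3.31375444e+01,  1.55952678e-02,
       -4.74995195e-04, -3.70261688e-06]), 'eef_pos': array([0.18069439, 0.49243728, 0.20843334]), 'tcp_rot': array([ 172.50568393,   89.92536615, -117.6518538 ]), 'contact_force': array([0.27717266, 0.18413391, 0.76890154]), 'ft_torque': array([-0.00607409,  0.01467976,  0.02314998]), 'gripper_width': 0.08544158383396024}
scene [ 0.83491561 -0.57296931  0.6189253 ] [[ 0.86712999  0.49807455 -0.00270598]
 [ 0.32325388 -0.56689006 -0.75772198]
 [-0.37893603  0.65616873 -0.6525719 ]]
top [0.4676873  0.00467772 1.02544073] [[-0.02555452 -0.99956896  0.01445213]
 [-0.99871884  0.02489581 -0.04405538]
 [ 0.0436766  -0.01555943 -0.99892455]]
```

View pics/scene0.png

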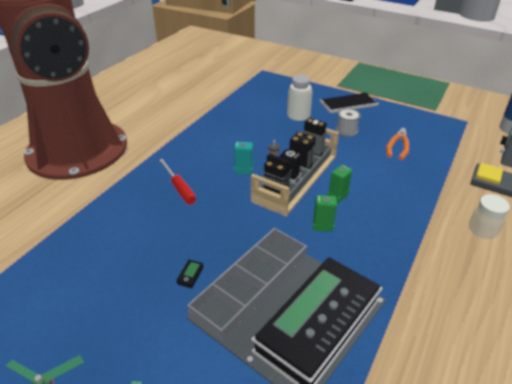

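View pics/top0.png

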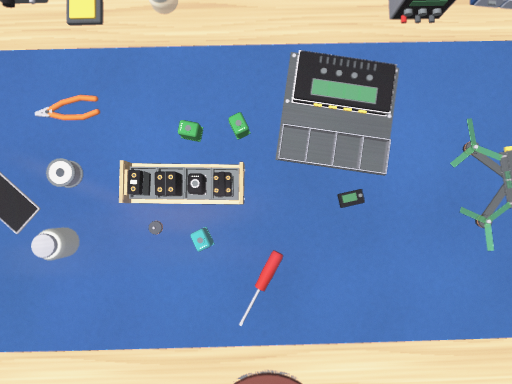

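```bash
python3 - <<'E'
from h import *
p=cv2.imread('pics/top0.png');cv2.imwrite('pics/c1.png',cv2.resize(p[150:260,110:260],None,fx=5,fy=5,interpolation=cv2.INTER_CUBIC))
p=cv2.imread('pics/scene0.png');cv2.imwrite('pics/c2.png',cv2.resize(p[100:220,230:350],None,fx=5,fy=5,interpolation=cv2.INTER_CUBIC))
d=np.load('pics/top0.npz')['d'];c=cloud('top',d)
print((d==0).mean())
# rows of heights across pack row
for v in(176,180,184,188): print(v,[tuple(np.round(c[v,u]*1000).astype(int)) for u in range(120,246,4)])
E
```

```text
0.0036824544270833335
176 [(np.int64(537), np.int64(279), np.int64(74)), (np.int64(539), np.int64(280), np.int64(44)), (np.int64(534), np.int64(255), np.int64(105)), (np.int64(534), np.int64(247), np.int64(105)), (np.int64(534), np.int64(240), np.int64(104)), (np.int64(534), np.int64(233), np.int64(100)), (np.int64(536), np.int64(233), np.int64(69)), (np.int64(538), np.int64(233), np.int64(36)), (np.int64(540), np.int64(230), np.int64(13)), (np.int64(534), np.int64(204), np.int64(96)), (np.int64(534), np.int64(197), np.int64(92)), (np.int64(534), np.int64(189), np.int64(94)), (np.int64(533), np.int64(181), np.int64(95)), (np.int64(533), np.int64(173), np.int64(95)), (np.int64(533), np.int64(166), np.int64(90)), (np.int64(536), np.int64(166), np.int64(45)), (np.int64(537), np.int64(159), np.int64(36)), (np.int64(533), np.int64(144), np.int64(83)), (np.int64(533), np.int64(136), np.int64(85)), (np.int64(533), np.int64(128), np.int64(86)), (np.int64(532), np.int64(121), np.int64(84)), (np.int64(534), np.int64(115), np.int64(63)), (np.int64(537), np.int64(113), np.int64(11)), (np.int64(5
[... 4115 characters left out ...]
), np.int64(36)), (np.int64(510), np.int64(144), np.int64(85)), (np.int64(509), np.int64(136), np.int64(86)), (np.int64(509), np.int64(129), np.int64(85)), (np.int64(509), np.int64(121), np.int64(86)), (np.int64(510), np.int64(116), np.int64(59)), (np.int64(512), np.int64(113), np.int64(12)), (np.int64(511), np.int64(103), np.int64(36)), (np.int64(508), np.int64(89), np.int64(97)), (np.int64(507), np.int64(80), np.int64(107)), (np.int64(507), np.int64(73), np.int64(107)), (np.int64(507), np.int64(66), np.int64(97)), (np.int64(509), np.int64(60), np.int64(61)), (np.int64(510), np.int64(54), np.int64(15)), (np.int64(508), np.int64(44), np.int64(75)), (np.int64(510), np.int64(38), np.int64(3))]
```

View pics/c1.png

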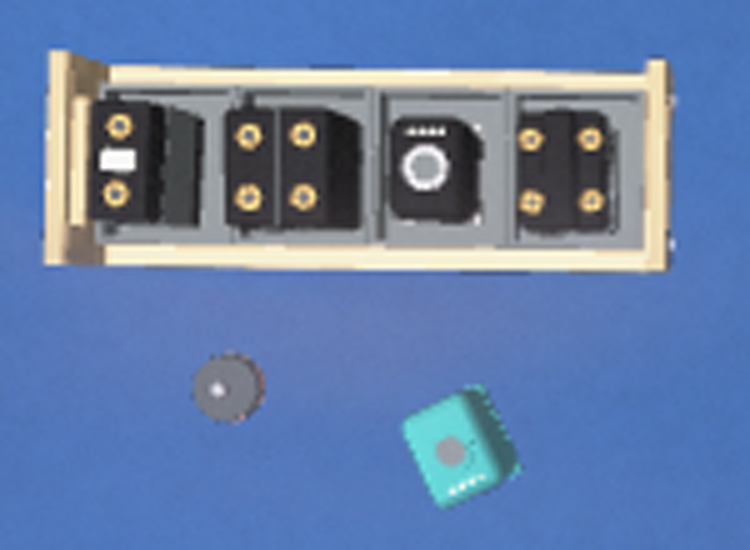

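View pics/c2.png

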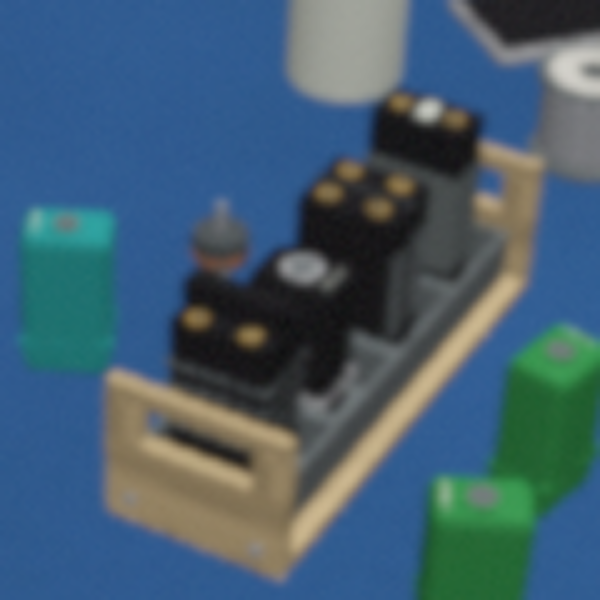

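```bash
python3 - <<'E'
from h import *
from scipy.spatial.transform import Rotation as Ro
p=cv2.imread('pics/top0.png');cv2.imwrite('pics/c3.png',cv2.resize(p[40:180,270:405],None,fx=4,fy=4,interpolation=cv2.INTER_CUBIC))
d=np.load('pics/top0.npz')['d'];c=cloud('top',d)
U,V=np.meshgrid(np.arange(512),np.arange(384))
def box(u0,u1,v0,v1):return (U>=u0)&(U<=u1)&(V>=v0)&(V<=v1)&(d>0)
for n,(u0,u1,zt) in dict(slim=(124,150,101),double=(152,182,91),small=(185,207,83),ribbed=(209,236,93)).items():
    m=box(u0,u1,166,204)&(c[...,2]>zt-6)&(c[...,2]>0.001*(zt-8))
    q=(c[m]); 
    r=cv2.minAreaRect((q[:,:2]*1000).astype(np.float32)); print(n,m.sum(),np.median(q[:,2]).round(4),r, q.min(0).round(4),q.max(0).round(4))
for v in range(110,180,5): print(v,[int(round(1000*z)) for z in c[v,276:396:3,2]])
s=state();R=Ro.from_euler('xyz',s['tcp_rot'],degrees=True).as_matrix();print(R.round(3))
E
```

```text
return _methods._mean(a, axis=axis, dtype=dtype,
  ret = ret.dtype.type(ret / rcount)
Traceback (most recent call last):
ValueError: zero-size array to reduction operation minimum which has no identity
```

View pics/c3.png

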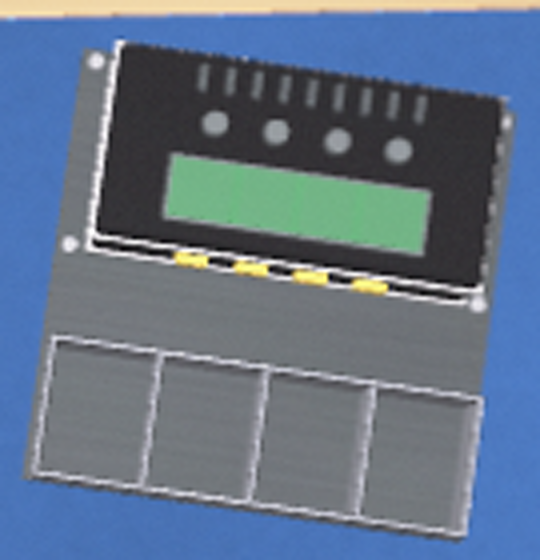

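```bash
cat >> h.py <<'E'
def proj(name,X):
    m=camera_model(name);R=np.array(m['R'],float)
    return cv2.projectPoints(np.asarray(X,float).reshape(-1,1,3),cv2.Rodrigues(R)[0],np.array(m['t'],float),np.array(m['intrinsics'],float),np.array(m['distortion'],float))[0].reshape(-1,2)
def ray(name,uv,z):
    m=camera_model(name);R=np.array(m['R'],float);t=np.array(m['t'],float)
    q=cv2.undistortPoints(np.array(uv,float).reshape(-1,1,2),np.array(m['intrinsics'],float),np.array(m['distortion'],float)).reshape(-1,2)
    dr=np.c_[q,np.ones(len(q))]@R; o=-R.T@t
    return o+dr*((z-o[2])/dr[:,2])[:,None]
E
python3 - <<'E'
from h import *
from scipy.optimize import minimize
from scipy.ndimage import map_coordinates
from scipy.spatial.transform import Rotation as Ro
cr=np.array([[52,338],[483,399],[466,534],[32,475]])/4-.375+[270,40]
P=ray('top',cr,.032);print(P.round(4))
print('mean',P.mean(0).round(4),[np.linalg.norm(P[i]-P[(i+1)%4]).round(4) for i in range(4)],np.degrees(np.arctan2(*(P[1]-P[0])[:2])))
g=np.load('pics/top0.npz')['p'].astype(float).min(2)
g=cv2.GaussianBlur(g,(0,0),.7)
L=[]
for y in(112,56,0,-56,-112): L+= [(x,y) for x in np.linspace(-34,34,40)]
for x in(-35.5,35.5): L+=[(x,y) for y in np.linspace(-112,112,120)]
L=np.array(L)/1000
def f(a):
    c,s=np.cos(a[2]),np.sin(a[2]); X=np.c_[a[0]+c*L[:,0]-s*L[:,1],a[1]+s*L[:,0]+c*L[:,1],np.full(len(L),.032)]
    q=proj('top',X); return -map_coordinates(g,[q[:,1],q[:,0]],order=1).mean()
r=minimize(f,[P[:,0].mean(),P[:,1].mean(),np.radians(-7.9)],method='Nelder-Mead',options=dict(initial_simplex=[[P[:,0].mean()+a,P[:,1].mean()+b,-.138+e] for a,b,e in((0,0,0),(.003,0,0),(0,.003,0),(0,0,.03))]))
print('charge',r.x.round(4),np.degrees(r.x[2]),r.fun)
d=np.load('pics/top0.npz')['d'];c=cloud('top',d)
U,V=np.meshgrid(np.arange(512),np.arange(384))
for n,(u0,u1,zt) in dict(slim=(124,150,101),double=(152,182,91),small=(185,207,83),ribbed=(209,236,93)).items():
    m=(U>=u0)&(U<=u1)&(V>=166)&(V<=204)&(d>0)&(c[...,2]>zt/1000-.009)
    q=c[m]; r=cv2.minAreaRect((q[:,:2]*1000).astype(np.float32)); print(n,m.sum(),np.median(q[:,2]).round(4),np.round(r[0],1),np.round(r[1],1),r[2])
s=state();R=Ro.from_euler('xyz',s['tcp_rot'],degrees=True).as_matrix();print(R.round(3))
m=(d>0)&(c[...,2]>.06)&(c[...,2]<.08)&(U>115)&(U<127)&(V>155)&(V<210);q=c[m];print(q.min(0),q.max(0))
p0=np.load('pics/top0.npz')['p'];
for v in range(158,210,2): print(v,[tuple(map(int,p0[v,u])) for u in (150,215)],[int(c[v,u,2]*1000) for u in (150,215)])
E
```

```text
[[ 0.6395 -0.0458  0.032 ]
 [ 0.6026 -0.2688  0.032 ]
 [ 0.5326 -0.2573  0.032 ]
 [ 0.5686 -0.0335  0.032 ]]
mean [ 0.5858 -0.1513  0.032 ] [np.float64(0.2261), np.float64(0.0709), np.float64(0.2267), np.float64(0.072)] -170.61305554783476
charge [ 0.5869 -0.1508 -0.1677] -9.611188199247856 -154.2354419288077
slim 329 0.1033 [523.4 245.5] [24.7 45.7] 86.75849914550781
double 518 0.093 [520.3 186.6] [41.1 46.2] 89.95149230957031
small 321 0.0849 [519.3 130.2] [29.3 39.5] 88.3495101928711
ribbed 424 0.0964 [516.3  76.4] [32.9 45.2] 88.85813903808594
[[-0.001 -0.939  0.345]
 [-0.001  0.345  0.939]
 [-1.     0.    -0.001]]
[0.48586463 0.27245272 0.06014072] [0.56904209 0.28272703 0.07630338]
158 [(75, 121, 193), (76, 119, 189)] [3, 3]
160 [(78, 121, 194), (75, 118, 187)] [3, 2]
162 [(78, 121, 193), (73, 115, 184)] [0, 2]
164 [(246, 239, 206), (232, 219, 196)] [12, 12]
166 [(238, 224, 190), (245, 234, 198)] [9, 9]
168 [(94, 95, 98), (155, 161, 164)] [29, 40]
170 [(157, 162, 166), (157, 162, 166)] [10, 15]
172 [(155, 161, 164), (95, 96, 99)] [16, 91]
174 [(38, 38, 41), (56, 56, 60)] [19, 97]
176 [(62, 64, 67), (246, 225, 145)] [16, 95]
178 [(62, 64, 67), (203, 173, 133)] [15, 94]
180 [(63, 66, 67), (58, 56, 59)] [15, 96]
182 [(94, 96, 99), (60, 59, 62)] [16, 93]
184 [(95, 98, 100), (60, 58, 61)] [14, 92]
186 [(124, 129, 131), (59, 57, 61)] [13, 94]
188 [(124, 128, 132), (186, 151, 106)] [9, 98]
190 [(126, 130, 133), (203, 174, 135)] [13, 96]
192 [(155, 161, 165), (130, 110, 87)] [13, 93]
194 [(156, 161, 165), (70, 66, 72)] [11, 96]
196 [(157, 161, 166), (128, 130, 134)] [14, 73]
198 [(165, 165, 166), (158, 162, 168)] [36, 35]
200 [(247, 241, 214), (247, 241, 214)] [13, 10]
202 [(246, 236, 205), (246, 239, 209)] [11, 10]
204 [(92, 125, 190), (88, 106, 150)] [4, 3]
206 [(97, 126, 189), (94, 123, 184)] [0, 1]
208 [(97, 123, 185), (96, 122, 184)] [7, 2]
```

```bash
cat >> h.py <<'E'
from scipy.spatial.transform import Rotation as Ro
def plan(x,y,z,ang):
    s=state();R=Ro.from_euler('xyz',s['tcp_rot'],degrees=True).as_matrix()
    a=np.degrees(np.arctan2(R[1,2],R[0,2]));turn=((a-ang)+180)%360-180
    d=np.array([x,y,z])-s['eef_pos']; b=np.radians(ang);Y=np.array([-np.sin(b),np.cos(b),0]);Z=np.array([np.cos(b),np.sin(b),0])
    print('t',s['t'],'pos',s['eef_pos'].round(4),'ang',a.round(2),'tilt',np.degrees(np.arccos(-R[2,0])).round(2),'w',s['gripper_width'].round(4),'F',s['contact_force'].round(1),'j6',s['joint_pos'][5].round(1))
    print('units: dx(down) %.3f dy %.3f dz %.3f turn %.3f  | now-axes'%(-d[2]/.04,d@Y/.04,d@Z/.04,turn/6),(R.T@d/.04).round(3))
PACK=dict(slim=(.5234,.2455,.057,-3),double=(.5203,.1866,.047,-1.5),small=(.5193,.1302,.042,-2),ribbed=(.5163,.0764,.050,-2))
BAY=dict(slim=(.6009,-.0680),double=(.5916,-.1232),small=(.5822,-.1784),ribbed=(.5729,-.2336))
E
python3 -c "
from h import *
plan(.5234,.2455,.17,-3)"
```

```text
Traceback (most recent call last):
  File "h.py", line 25, in plan
    print('t',s['t'],'pos',s['eef_pos'].round(4),'ang',a.round(2),'tilt',np.degrees(np.arccos(-R[2,0])).round(2),'w',s['gripper_width'].round(4),'F',s['contact_force'].round(1),'j6',s['joint_pos'][5].round(1))
                                                                                                                     ^^^^^^^^^^^^^^^^^^^^^^^^
AttributeError: 'float' object has no attribute 'round'
```

Call:
carry_out:
  targets:
    - [[0,0,0,1],[0,0,0,1],[0,0,0,1],[0,0,0,1],[0,0,0,1],[0,0,0,1],[0,0,0,1],[0,0,0,1],[0,0,0,1],[0,0,0,1]]
  grip: -1
  newtons: 40

```text
t: 0.93
eef_pos: [0.1808, 0.4926, 0.2087]
tcp_rot: [-129.1, 90.0, -119.5]
contact_force: [0.9, 0.5, -0.1]
gripper_width: 0.0855
```

Call:
carry_out:
  targets:
    - [[0,0,0,1],[0,0,0,1],[0,0,0,0.15],[0,0,0,0]]

```text
t: 1.27
eef_pos: [0.1808, 0.4927, 0.2088]
tcp_rot: [-113.7, 90.0, -116.7]
contact_force: [-0.4, 0.4, 0.2]
gripper_width: 0.0852
```

```bash
python3 -c "
from h import *
plan(.5234,.2455,.17,-3)"
```

```text
Traceback (most recent call last):
  File "h.py", line 25, in plan
    print('t',s['t'],'pos',s['eef_pos'].round(4),'ang',a.round(2),'tilt',np.degrees(np.arccos(-R[2,0])).round(2),'w',s['gripper_width'].round(4),'F',s['contact_force'].round(1),'j6',s['joint_pos'][5].round(1))
                                                                                                                     ^^^^^^^^^^^^^^^^^^^^^^^^
AttributeError: 'float' object has no attribute 'round'
```

```bash
sed -i "s/s\['gripper_width'\].round(4)/round(s['gripper_width'],4)/" h.py; python3 -c "
from h import *
plan(.5234,.2455,.17,-3)"
```

```text
t 1.2667 pos [0.1808 0.4927 0.2088] ang -2.95 tilt 0.03 w 0.0852 F [-0.4  0.4  0.2] j6 154.8
units: dx(down) 0.969 dy -5.723 dz 8.876 turn 0.008  | now-axes [ 0.97  -5.73   8.872]
```

Call:
carry_out:
  targets:
    - [[0,-0.477,0.74,0],[0,-0.477,0.74,0],[0,-0.477,0.74,0],[0,-0.477,0.74,0],[0,-0.477,0.74,0],[0,-0.477,0.74,0],[0,-0.477,0.74,0],[0,-0.477,0.74,0],[0,-0.477,0.74,0],[0,-0.477,0.74,0]]

```text
t: 2.1
eef_pos: [0.4675, 0.2852, 0.209]
tcp_rot: [148.8, 90.0, 146.0]
contact_force: [0.3, 0.8, 1.0]
gripper_width: 0.0857
```

Call:
carry_out:
  targets:
    - [[0,-0.477,0.74,0],[0,-0.477,0.74,0],[0.5,0,0,0],[0.47,0,0,0],[0,0,0,0],[0,0,0,0]]

```text
t: 2.6
eef_pos: [0.5226, 0.2449, 0.1696]
tcp_rot: [-159.6, 89.9, -162.5]
contact_force: [-0.3, -0.3, 1.6]
gripper_width: 0.0857
```

```bash
python3 -c "
from h import *
plan(*PACK['slim'])
save('scene','s1');save('top','t1')"
```

```text
t 2.6 pos [0.5226 0.2449 0.1696] ang -2.94 tilt 0.14 w 0.0857 F [-0.3 -0.3  1.6] j6 110.8
units: dx(down) 2.815 dy 0.015 dz 0.020 turn 0.010  | now-axes [2.815 0.017 0.027]
```

View pics/s1.png

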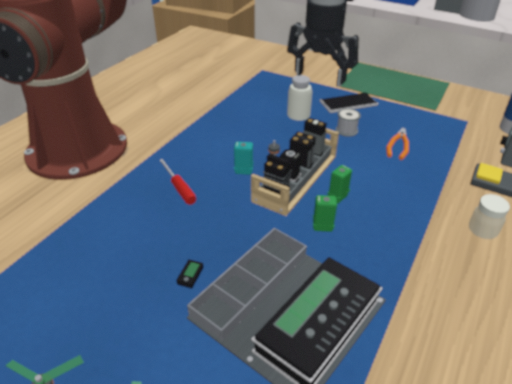

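View pics/t1.png

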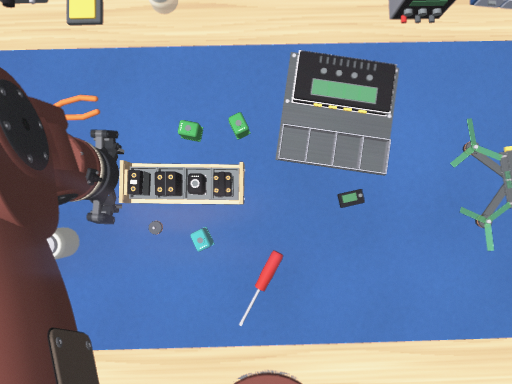

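Call:
carry_out:
  targets:
    - [[0.6,0.015,0.02,0],[0.6,0,0,0],[0.6,0,0,0],[0.5,0,0,0],[0.3,0,0,0],[0.2,0,0,0],[0,0,0,0],[0,0,0,0]]

```text
t: 3.37
eef_pos: [0.5247, 0.2462, 0.0591]
tcp_rot: [19.3, 89.9, 16.3]
contact_force: [-0.1, -0.4, 0.2]
gripper_width: 0.0854
```

```bash
python3 -c "
from h import *
plan(*PACK['slim'])
p,d=save('scene','s2')
cv2.imwrite('pics/s2c.png',cv2.resize(p[60:220,230:380,::-1],None,fx=4,fy=3.7,interpolation=cv2.INTER_CUBIC)[:600])"
```

```text
t 3.3667 pos [0.5247 0.2462 0.0591] ang -3.01 tilt 0.06 w 0.0854 F [-0.1 -0.4  0.2] j6 110.9
units: dx(down) 0.053 dy -0.020 dz -0.031 turn -0.002  | now-axes [ 0.053 -0.02  -0.031]
```

View pics/s2c.png

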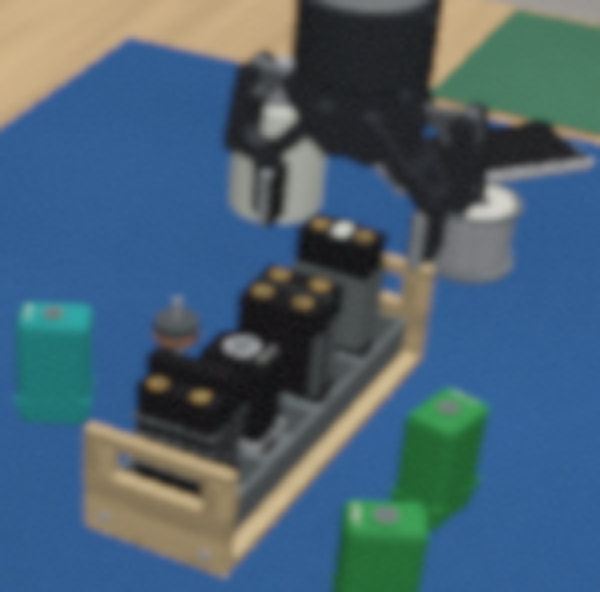

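Call:
carry_out:
  targets:
    - [[0.05,-0.02,-0.03,0],[0,0,0,0],[0,0,0,0],[0,0,0,0],[0,0,0,0],[0,0,0,0],[0,0,0,0],[0,0,0,0]]
  grip: 1
  newtons: 40

```text
t: 4.08
eef_pos: [0.5234, 0.2452, 0.0569]
tcp_rot: [23.1, 89.9, 20.1]
contact_force: [-1.2, -0.2, 6.0]
gripper_width: 0.0453
```

Call:
carry_out:
  targets:
    - [[-0.1,0,0,0],[-0.2,0,0,0],[-0.4,0,0,0],[-0.4,0,0,0],[-0.5,0,0,0],[-0.5,0,0,0],[-0.4,0,0,0],[-0.3,0,0,0],[0,0,0,0]]

```text
t: 4.83
eef_pos: [0.5244, 0.2456, 0.1712]
tcp_rot: [20.8, 89.8, 17.7]
contact_force: [-0.1, -0.8, -2.9]
gripper_width: 0.0454
```

```bash
python3 -c "
from h import *
plan(*BAY['slim'],.17,-9.6)
p,d=save('scene','s3')
cv2.imwrite('pics/s3c.png',cv2.resize(p[20:180,230:380,::-1],None,fx=4,fy=3.7,interpolation=cv2.INTER_CUBIC)[:600])"
```

```text
t 4.8333 pos [0.5244 0.2456 0.1712] ang -3.06 tilt 0.24 w 0.0454 F [-0.1 -0.8 -2.9] j6 110.9
units: dx(down) 0.029 dy -7.410 dz 3.194 turn 1.091  | now-axes [ 0.027 -7.726  2.328]
```

View pics/s3c.png

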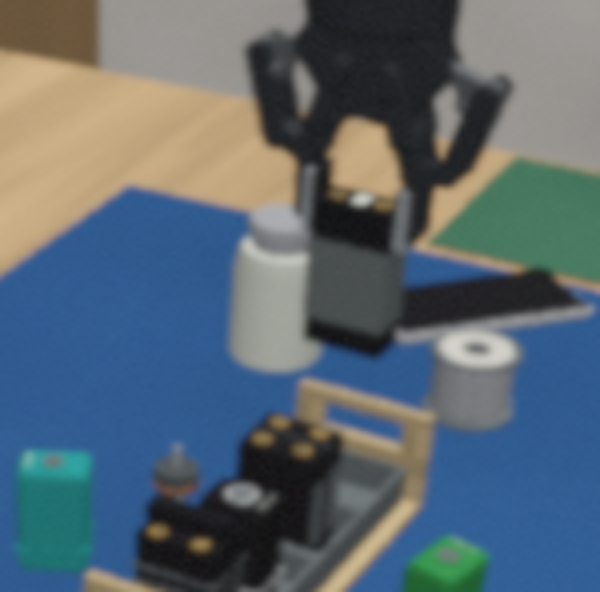

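Call:
carry_out:
  targets:
    - [[0,-0.2,0.1,0.55],[0,-0.5,0.2,0.54],[0,-0.9,0.38,0],[0,-0.9,0.38,0],[0,-0.9,0.38,0],[0,-0.9,0.38,0],[0,-0.9,0.38,0],[0,-0.9,0.38,0],[0,-0.7,0.3,0],[0,-0.4,0.2,0]]

```text
t: 5.72
eef_pos: [0.5983, -0.0623, 0.1669]
tcp_rot: [-152.3, 89.9, -162.0]
contact_force: [0.6, -0.1, -2.3]
gripper_width: 0.0451
```

Call:
carry_out:
  targets:
    - [[0,-0.2,0.1,0],[0,0,0,0],[0,0,0,0]]

```text
t: 5.97
eef_pos: [0.6005, -0.0666, 0.1674]
tcp_rot: [160.3, 89.9, 150.7]
contact_force: [0.8, -0.4, -3.1]
gripper_width: 0.0451
```

```bash
python3 -c "
from h import *
plan(*BAY['slim'],.055,-9.6)"
```

```text
t 5.9667 pos [ 0.6005 -0.0666  0.1674] ang -9.61 tilt 0.1 w 0.0451 F [ 0.8 -0.4 -3.1] j6 86.3
units: dx(down) 2.810 dy -0.033 dz 0.015 turn -0.001  | now-axes [ 2.81  -0.035  0.02 ]
```

Call:
carry_out:
  targets:
    - [[0.3,-0.03,0.01,0],[0.5,0,0,0],[0.5,0,0,0],[0.4,0,0,0],[0.3,0,0,0],[0,0,0,0],[0,0,0,0]]

```text
t: 6.55
eef_pos: [0.6006, -0.0669, 0.0879]
tcp_rot: [167.6, 89.9, 158.1]
contact_force: [0.0, 0.1, -2.5]
gripper_width: 0.0454
```

```bash
python3 -c "
from h import *
plan(*BAY['slim'],.052,-9.6)
p,d=save('scene','s4');q,d=save('top','t4')
cv2.imwrite('pics/s4c.png',np.hstack([cv2.resize(p[180:330,180:330,::-1],(390,390),interpolation=cv2.INTER_CUBIC),cv2.resize(q[40:180,270:410,::-1],(390,390),interpolation=cv2.INTER_CUBIC)]))"
```

```text
t 6.55 pos [ 0.6006 -0.0669  0.0879] ang -9.5 tilt 0.1 w 0.0454 F [ 0.   0.1 -2.5] j6 86.2
units: dx(down) 0.898 dy -0.026 dz 0.012 turn 0.017  | now-axes [ 0.898 -0.026  0.014]
```

View pics/s4c.png

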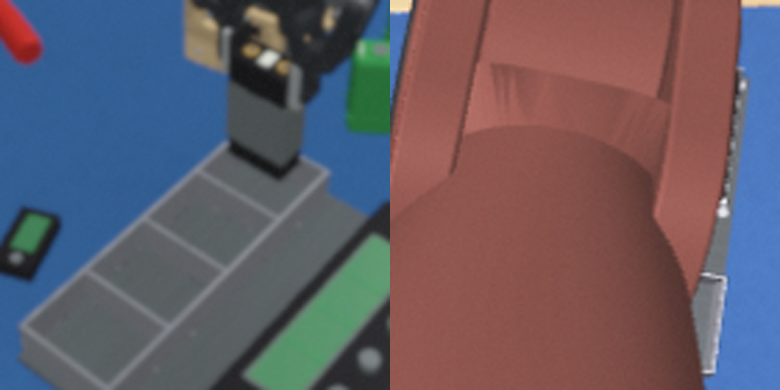

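Call:
carry_out:
  targets:
    - [[0.2,-0.03,0.01,0],[0.25,0,0,0],[0.2,0,0,0],[0.15,0,0,0],[0.06,0,0,0],[0,0,0,0],[0,0,0,0]]

```text
t: 7.23
eef_pos: [0.6015, -0.0698, 0.0537]
tcp_rot: [171.9, 90.0, 162.3]
contact_force: [0.3, -0.6, -2.1]
gripper_width: 0.0452
```

```bash
python3 -c "
from h import *
plan(*BAY['slim'],.050,-9.6)
p,d=save('scene','s5')
cv2.imwrite('pics/s5c.png',cv2.resize(p[180:330,180:330,::-1],(600,600),interpolation=cv2.INTER_CUBIC))"
```

```text
t 7.2333 pos [ 0.6015 -0.0698  0.0537] ang -9.6 tilt 0.02 w 0.0452 F [ 0.3 -0.6 -2.1] j6 86.1
units: dx(down) 0.091 dy 0.043 dz -0.023 turn 0.000  | now-axes [ 0.091  0.043 -0.023]
```

View pics/s5c.png

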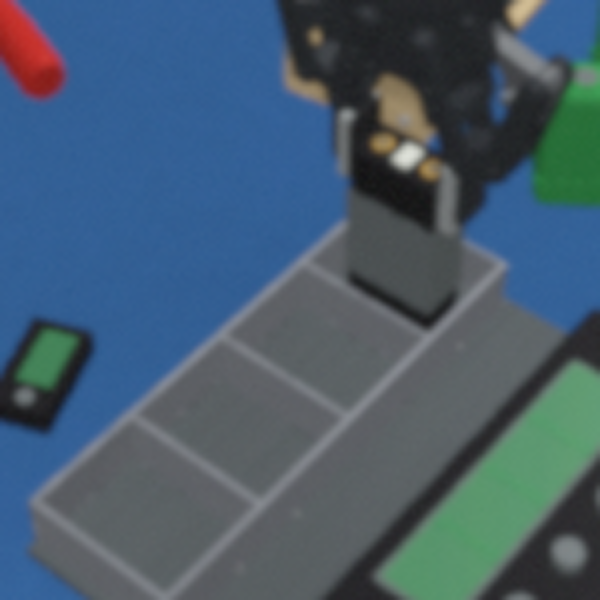

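Call:
carry_out:
  targets:
    - [[0.06,0,0,0],[0.04,0,0,0],[0,0,0,0],[0,0,0,0]]

```text
t: 7.62
eef_pos: [0.6018, -0.0699, 0.05]
tcp_rot: [-4.6, 90.0, -14.2]
contact_force: [0.2, 0.3, -1.1]
gripper_width: 0.0452
```

Call:
carry_out:
  targets:
    - [[0.04,0,0,0],[0,0,0,0],[0,0,0,0]]

```text
t: 7.87
eef_pos: [0.6021, -0.0699, 0.0497]
tcp_rot: [-6.6, 89.9, -16.2]
contact_force: [-2.6, 0.4, 13.3]
gripper_width: 0.0453
```

Call:
carry_out:
  targets:
    - [[-0.02,0,0,0],[0,0,0,0],[0,0,0,0],[0,0,0,0],[0,0,0,0],[0,0,0,0]]
  grip: -1

```text
t: 8.37
eef_pos: [0.6015, -0.0698, 0.0488]
tcp_rot: [172.9, 90.0, 163.3]
contact_force: [-0.1, 0.0, 0.4]
gripper_width: 0.0857
```

Call:
carry_out:
  targets:
    - [[-0.3,0,0,0],[-0.6,0,0,0],[-0.8,0,0,0],[-0.8,0,0,0],[-0.5,0,0,0],[0,0,0,0]]

```text
t: 8.87
eef_pos: [0.6042, -0.0704, 0.1738]
tcp_rot: [-3.7, 89.6, -13.3]
contact_force: [0.7, -1.2, -0.2]
gripper_width: 0.0851
```

```bash
python3 -c "
from h import *
x,y,z,a=PACK['double'];plan(x,y,.17,a)
p,d=save('scene','s6')
cv2.imwrite('pics/s6c.png',cv2.resize(p[180:330,180:330,::-1],(600,600),interpolation=cv2.INTER_CUBIC))"
```

```text
t 8.8667 pos [ 0.6042 -0.0704  0.1738] ang -9.59 tilt 0.42 w 0.0851 F [ 0.7 -1.2 -0.2] j6 86.1
units: dx(down) 0.095 dy 6.368 dz -2.265 turn -1.349  | now-axes [ 0.07   5.986 -3.139]
```

View pics/s6c.png

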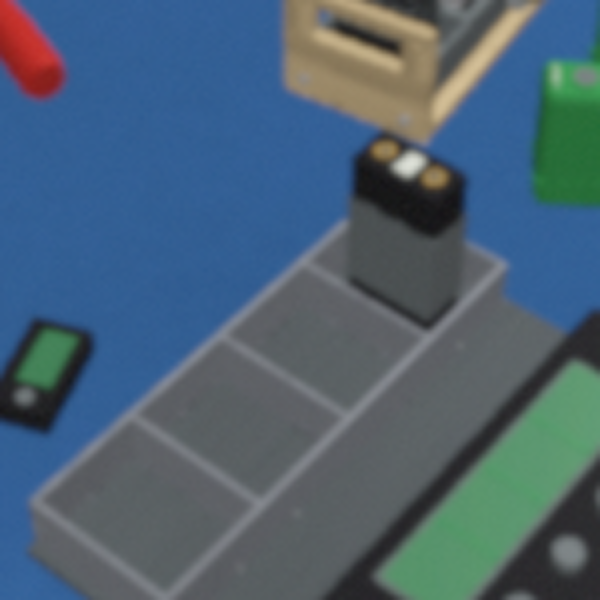

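Call:
carry_out:
  targets:
    - [[0,0.2,-0.07,-0.7],[0,0.5,-0.17,-0.65],[0,0.8,-0.28,0],[0,0.85,-0.3,0],[0,0.85,-0.3,0],[0,0.85,-0.3,0],[0,0.85,-0.3,0],[0,0.75,-0.27,0],[0,0.5,-0.2,0],[0.1,0.22,-0.08,0]]

```text
t: 9.75
eef_pos: [0.5184, 0.1905, 0.1643]
tcp_rot: [160.8, 89.9, 159.5]
contact_force: [0.4, -0.3, 0.3]
gripper_width: 0.0854
```

Call:
carry_out:
  targets:
    - [[0,0,0,0],[0,0,0,0]]

```text
t: 9.92
eef_pos: [0.5196, 0.1875, 0.164]
tcp_rot: [-148.4, 89.9, -149.8]
contact_force: [-0.2, -0.4, 0.3]
gripper_width: 0.0856
```

```bash
python3 -c "
from h import *
plan(*PACK['double'])"
```

```text
t 9.9167 pos [0.5196 0.1875 0.164 ] ang -1.46 tilt 0.09 w 0.0856 F [-0.2 -0.4  0.3] j6 103.7
units: dx(down) 2.925 dy -0.021 dz 0.017 turn 0.007  | now-axes [ 2.925 -0.019  0.021]
```

Call:
carry_out:
  targets:
    - [[0.4,-0.02,0.01,0],[0.6,0,0,0],[0.6,0,0,0],[0.6,0,0,0],[0.4,0,0,0],[0.2,0,0,0],[0.12,0,0,0],[0,0,0,0],[0,0,0,0]]

```text
t: 10.67
eef_pos: [0.5211, 0.1867, 0.0488]
tcp_rot: [8.3, 90.0, 6.8]
contact_force: [-0.5, 0.4, -0.5]
gripper_width: 0.0858
```

Call:
carry_out:
  targets:
    - [[0,0,0,0],[0,0,0,0],[0,0,0,0],[0,0,0,0],[0,0,0,0],[0,0,0,0],[0,0,0,0],[0,0,0,0]]
  grip: 1

```text
t: 11.33
eef_pos: [0.5208, 0.1873, 0.0491]
tcp_rot: [9.9, 89.9, 8.4]
contact_force: [-0.8, -0.8, 5.5]
gripper_width: 0.0451
```

Call:
carry_out:
  targets:
    - [[-0.1,0,0,0],[-0.2,0,0,0],[-0.4,0,0,0],[-0.4,0,0,0],[-0.5,0,0,0],[-0.5,0,0,0],[-0.4,0,0,0],[-0.4,0,0,0],[0,0,0,0]]

```text
t: 12.08
eef_pos: [0.5221, 0.1876, 0.1677]
tcp_rot: [14.1, 89.7, 12.6]
contact_force: [1.3, 0.2, -2.7]
gripper_width: 0.045
```

```bash
python3 -c "
from h import *
plan(*BAY['double'],.165,-9.6)
p,d=save('scene','s7')
cv2.imwrite('pics/s7c.png',cv2.resize(p[20:180,230:380,::-1],None,fx=4,fy=3.7,interpolation=cv2.INTER_CUBIC)[:600])"
```

```text
t 12.0833 pos [0.5221 0.1876 0.1677] ang -1.49 tilt 0.29 w 0.045 F [ 1.3  0.2 -2.7] j6 103.7
units: dx(down) 0.069 dy -7.371 dz 3.008 turn 1.351  | now-axes [ 0.069 -7.722  1.938]
```

View pics/s7c.png

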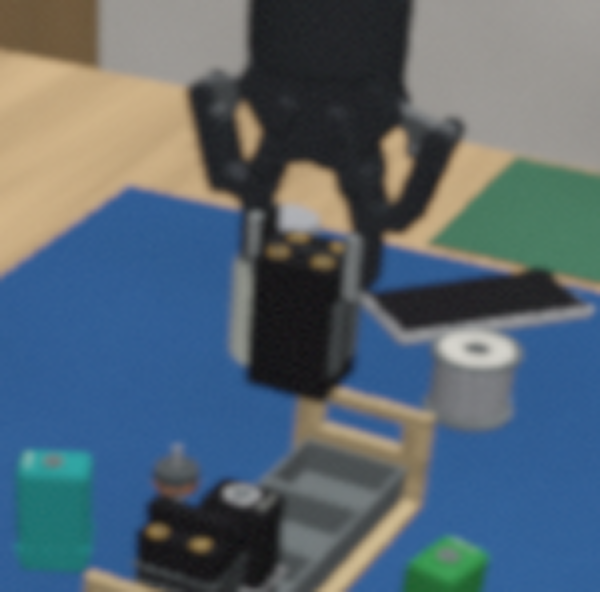

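Call:
carry_out:
  targets:
    - [[0,-0.2,0.1,0.7],[0,-0.5,0.2,0.65],[0,-0.9,0.37,0],[0,-0.9,0.37,0],[0,-0.9,0.37,0],[0,-0.9,0.37,0],[0,-0.9,0.37,0],[0,-0.9,0.37,0],[0,-0.7,0.3,0],[0,-0.4,0.12,0]]

```text
t: 12.97
eef_pos: [0.591, -0.1193, 0.1627]
tcp_rot: [-143.8, 89.9, -153.6]
contact_force: [0.5, 0.7, -2.2]
gripper_width: 0.0453
```

Call:
carry_out:
  targets:
    - [[0,-0.13,0.05,0],[0,0,0,0],[0,0,0,0],[0,0,0,0]]

```text
t: 13.3
eef_pos: [0.5916, -0.1197, 0.1638]
tcp_rot: [152.3, 89.9, 142.7]
contact_force: [-0.7, -0.3, -2.0]
gripper_width: 0.0457
```

```bash
python3 -c "
from h import *
plan(*BAY['double'],.075,-9.6)"
```

```text
t 13.3 pos [ 0.5916 -0.1197  0.1638] ang -9.53 tilt 0.07 w 0.0457 F [-0.7 -0.3 -2. ] j6 81.1
units: dx(down) 2.220 dy -0.087 dz 0.016 turn 0.012  | now-axes [ 2.22  -0.088  0.018]
```

Call:
carry_out:
  targets:
    - [[0.3,-0.08,0.01,0.01],[0.5,0,0,0],[0.5,0,0,0],[0.5,0,0,0],[0.3,0,0,0],[0.1,0,0,0],[0,0,0,0],[0,0,0,0]]

```text
t: 13.97
eef_pos: [0.5922, -0.1236, 0.0769]
tcp_rot: [0.8, 90.0, -8.8]
contact_force: [0.6, -0.1, -2.7]
gripper_width: 0.0453
```

```bash
python3 -c "
from h import *
plan(*BAY['double'],.042,-9.6)
p,d=save('scene','s8')
cv2.imwrite('pics/s8c.png',cv2.resize(p[180:330,180:330,::-1],(600,600),interpolation=cv2.INTER_CUBIC))"
```

```text
t 13.9667 pos [ 0.5922 -0.1236  0.0769] ang -9.6 tilt 0.03 w 0.0453 F [ 0.6 -0.1 -2.7] j6 80.9
units: dx(down) 0.871 dy 0.008 dz -0.018 turn 0.000  | now-axes [ 0.871  0.008 -0.018]
```

View pics/s8c.png

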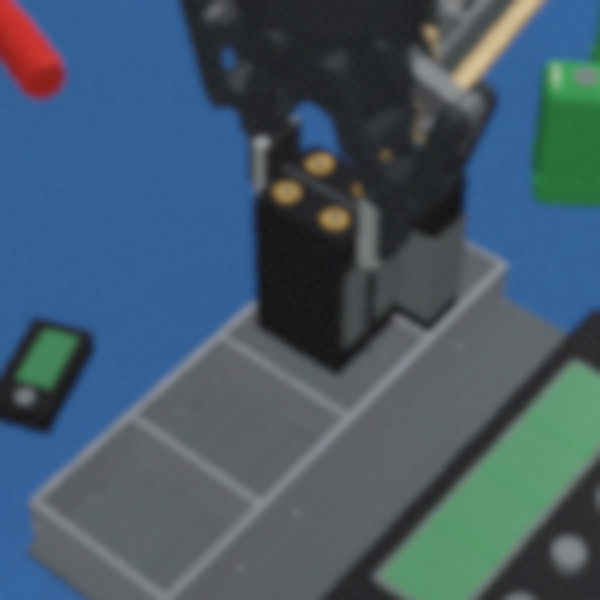

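Call:
carry_out:
  targets:
    - [[0.2,0,0,0],[0.2,0,0,0],[0.2,0,0,0],[0.12,0,0,0],[0.06,0,0,0],[0,0,0,0],[0,0,0,0]]

```text
t: 14.6
eef_pos: [0.5918, -0.1244, 0.0449]
tcp_rot: [175.4, 90.0, 165.7]
contact_force: [-0.4, 0.0, -2.4]
gripper_width: 0.0454
```

Call:
carry_out:
  targets:
    - [[0.04,0,0,0],[0.03,0,0,0],[0,0,0,0],[0,0,0,0]]

```text
t: 14.93
eef_pos: [0.5919, -0.1243, 0.0423]
tcp_rot: [-3.0, 90.0, -12.6]
contact_force: [-0.2, -0.1, -2.4]
gripper_width: 0.0456
```

Call:
carry_out:
  targets:
    - [[0.03,0,0,0],[0.02,0,0,0],[0,0,0,0]]

```text
t: 15.18
eef_pos: [0.5921, -0.1244, 0.0421]
tcp_rot: [-19.7, 89.9, -29.3]
contact_force: [-6.2, 1.6, 16.4]
gripper_width: 0.0451
```

Call:
carry_out:
  targets:
    - [[-0.03,0,0,0],[0,0,0,0],[0,0,0,0],[0,0,0,0],[0,0,0,0],[0,0,0,0]]
  grip: -1

```text
t: 15.68
eef_pos: [0.5919, -0.1243, 0.0412]
tcp_rot: [164.7, 90.0, 155.1]
contact_force: [-0.3, -0.2, -0.1]
gripper_width: 0.0852
```

Call:
carry_out:
  targets:
    - [[-0.3,0,0,0],[-0.6,0,0,0],[-0.8,0,0,0],[-0.8,0,0,0],[-0.6,0,0,0],[0,0,0,0]]

```text
t: 16.18
eef_pos: [0.5947, -0.1252, 0.1707]
tcp_rot: [-9.0, 89.5, -18.6]
contact_force: [0.7, -0.2, 1.6]
gripper_width: 0.0853
```

```bash
python3 -c "
from h import *
x,y,z,a=PACK['small'];plan(x,y,.17,a)
p,d=save('scene','s9')
cv2.imwrite('pics/s9c.png',cv2.resize(p[180:330,180:330,::-1],(600,600),interpolation=cv2.INTER_CUBIC))"
```

```text
t 16.1833 pos [ 0.5947 -0.1252  0.1707] ang -9.65 tilt 0.45 w 0.0853 F [ 0.7 -0.2  1.6] j6 80.9
units: dx(down) 0.018 dy 6.316 dz -2.106 turn -1.276  | now-axes [-0.012  5.979 -2.929]
```

View pics/s9c.png

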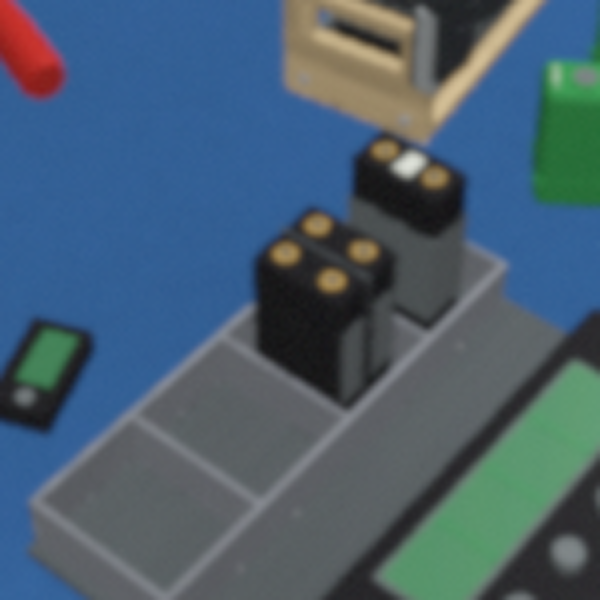

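Call:
carry_out:
  targets:
    - [[0,0.2,-0.07,-0.65],[0,0.5,-0.17,-0.62],[0,0.8,-0.26,0],[0,0.85,-0.28,0],[0,0.85,-0.28,0],[0,0.85,-0.28,0],[0,0.85,-0.28,0],[0,0.75,-0.25,0],[0,0.5,-0.17,0],[0,0.17,-0.05,0]]

```text
t: 17.07
eef_pos: [0.5179, 0.1346, 0.1643]
tcp_rot: [169.3, 89.9, 167.4]
contact_force: [-0.6, -1.2, 0.4]
gripper_width: 0.0853
```

Call:
carry_out:
  targets:
    - [[0,0,0,0],[0,0,0,0],[0,0,0,0]]

```text
t: 17.32
eef_pos: [0.5201, 0.1308, 0.165]
tcp_rot: [-127.1, 90.0, -129.2]
contact_force: [-0.0, -2.0, 0.2]
gripper_width: 0.0856
```

```bash
python3 -c "
from h import *
plan(*PACK['small'])"
```

```text
t 17.3167 pos [0.5201 0.1308 0.165 ] ang -2.09 tilt 0.03 w 0.0856 F [-0.  -2.   0.2] j6 98.4
units: dx(down) 3.075 dy -0.015 dz -0.019 turn -0.016  | now-axes [ 3.075 -0.014 -0.017]
```

Call:
carry_out:
  targets:
    - [[0.4,-0.01,-0.02,0],[0.6,0,0,0],[0.6,0,0,0],[0.6,0,0,0],[0.45,0,0,0],[0.25,0,0,0],[0.15,0,0,0],[0,0,0,0],[0,0,0,0]]

```text
t: 18.07
eef_pos: [0.5196, 0.1311, 0.0439]
tcp_rot: [4.0, 90.0, 1.9]
contact_force: [0.2, 0.1, 0.7]
gripper_width: 0.0849
```

Call:
carry_out:
  targets:
    - [[0,0,0,0],[0,0,0,0],[0,0,0,0],[0,0,0,0],[0,0,0,0],[0,0,0,0],[0,0,0,0],[0,0,0,0]]
  grip: 1

```text
t: 18.73
eef_pos: [0.5195, 0.1317, 0.0441]
tcp_rot: [7.4, 89.9, 5.4]
contact_force: [-0.4, 0.4, 6.2]
gripper_width: 0.0388
```

Call:
carry_out:
  targets:
    - [[-0.1,0,0,0],[-0.2,0,0,0],[-0.4,0,0,0],[-0.4,0,0,0],[-0.5,0,0,0],[-0.5,0,0,0],[-0.4,0,0,0],[-0.4,0,0,0],[0,0,0,0]]

```text
t: 19.48
eef_pos: [0.5207, 0.1318, 0.1628]
tcp_rot: [8.3, 89.7, 6.2]
contact_force: [0.3, 0.7, -1.2]
gripper_width: 0.0389
```

```bash
python3 -c "
from h import *
plan(*BAY['small'],.16,-9.6)
p,d=save('scene','s10')
cv2.imwrite('pics/s10c.png',cv2.resize(p[20:180,230:380,::-1],None,fx=4,fy=3.7,interpolation=cv2.INTER_CUBIC)[:600])"
```

```text
t 19.4833 pos [0.5207 0.1318 0.1628] ang -2.03 tilt 0.28 w 0.0389 F [ 0.3  0.7 -1.2] j6 98.4
units: dx(down) 0.070 dy -7.389 dz 2.810 turn 1.262  | now-axes [ 0.073 -7.695  1.811]
```

View pics/s10c.png

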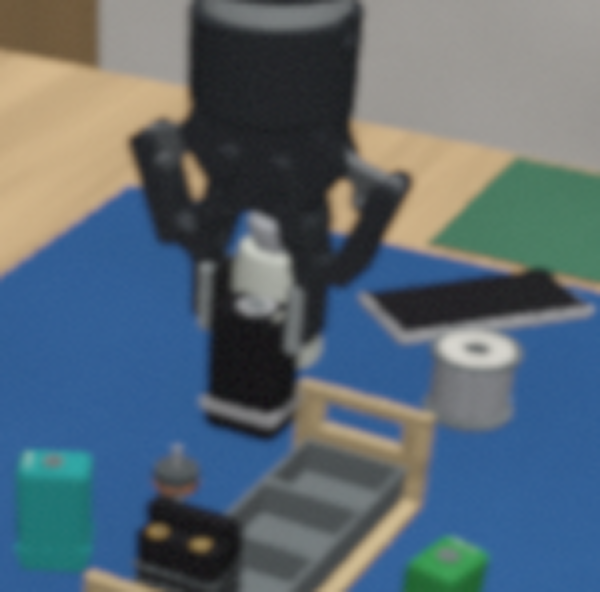

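Call:
carry_out:
  targets:
    - [[0,-0.2,0.1,0.65],[0,-0.5,0.2,0.61],[0,-0.9,0.34,0],[0,-0.9,0.34,0],[0,-0.9,0.34,0],[0,-0.9,0.34,0],[0,-0.9,0.34,0],[0,-0.9,0.34,0],[0,-0.7,0.27,0],[0,-0.4,0.12,0]]

```text
t: 20.37
eef_pos: [0.5809, -0.1733, 0.1579]
tcp_rot: [-159.0, 89.9, -168.8]
contact_force: [-1.1, 0.9, -2.4]
gripper_width: 0.0393
```

Call:
carry_out:
  targets:
    - [[0,-0.2,0.05,0],[0,0,0,0],[0,0,0,0],[0,0,0,0]]

```text
t: 20.7
eef_pos: [0.5813, -0.1763, 0.1592]
tcp_rot: [140.2, 89.9, 130.7]
contact_force: [0.1, -0.3, -1.6]
gripper_width: 0.0393
```

```bash
python3 -c "
from h import *
plan(*BAY['small'],.07,-9.6)"
```

```text
t 20.7 pos [ 0.5813 -0.1763  0.1592] ang -9.51 tilt 0.06 w 0.0393 F [ 0.1 -0.3 -1.6] j6 75.7
units: dx(down) 2.230 dy -0.047 dz 0.030 turn 0.014  | now-axes [ 2.23  -0.049  0.032]
```

Call:
carry_out:
  targets:
    - [[0.3,-0.03,0.02,0.01],[0.5,0,0,0],[0.5,0,0,0],[0.5,0,0,0],[0.3,0,0,0],[0.1,0,0,0],[0,0,0,0],[0,0,0,0]]

```text
t: 21.37
eef_pos: [0.5827, -0.1787, 0.0721]
tcp_rot: [-5.3, 90.0, -14.9]
contact_force: [-0.3, -0.0, -2.1]
gripper_width: 0.0392
```

```bash
python3 -c "
from h import *
plan(*BAY['small'],.037,-9.6)
p,d=save('scene','s11')
cv2.imwrite('pics/s11c.png',cv2.resize(p[180:330,180:330,::-1],(600,600),interpolation=cv2.INTER_CUBIC))"
```

```text
t 21.3667 pos [ 0.5827 -0.1787  0.0721] ang -9.59 tilt 0.03 w 0.0392 F [-0.3 -0.  -2.1] j6 75.7
units: dx(down) 0.878 dy 0.005 dz -0.012 turn 0.002  | now-axes [ 0.878  0.005 -0.013]
```

View pics/s11c.png

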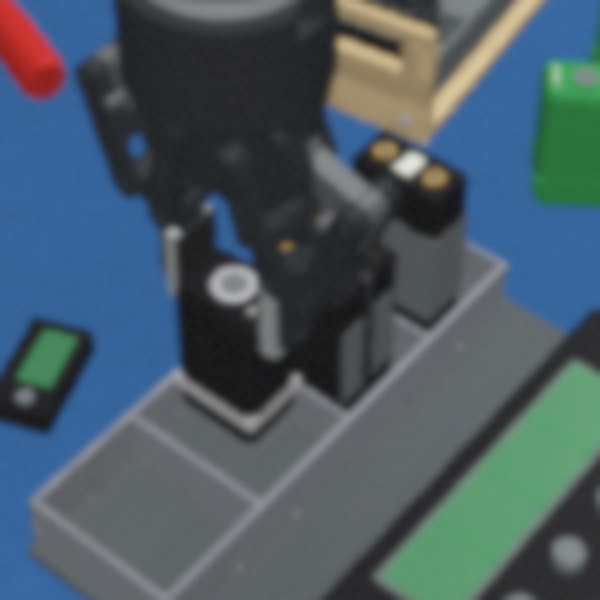

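Call:
carry_out:
  targets:
    - [[0.2,0,0,0],[0.2,0,0,0],[0.2,0,0,0],[0.13,0,0,0],[0.08,0,0,0],[0,0,0,0],[0,0,0,0]]

```text
t: 22.0
eef_pos: [0.5821, -0.1794, 0.0388]
tcp_rot: [168.6, 90.0, 159.0]
contact_force: [0.2, 0.1, -2.2]
gripper_width: 0.039
```

Call:
carry_out:
  targets:
    - [[0.04,0,0,0],[0.03,0,0,0],[0,0,0,0]]

```text
t: 22.25
eef_pos: [0.5827, -0.1797, 0.0372]
tcp_rot: [-20.0, 89.9, -29.7]
contact_force: [-1.4, 1.2, 4.9]
gripper_width: 0.039
```

Contact with the floor at the expected height; release.

Call:
carry_out:
  targets:
    - [[0,0,0,0],[0,0,0,0],[0,0,0,0],[0,0,0,0],[0,0,0,0],[0,0,0,0]]
  grip: -1

```text
t: 22.75
eef_pos: [0.5823, -0.1794, 0.0362]
tcp_rot: [-166.7, 90.0, -176.4]
contact_force: [-0.3, 0.9, 0.9]
gripper_width: 0.0852
```

Call:
carry_out:
  targets:
    - [[-0.3,0,0,0],[-0.6,0,0,0],[-0.8,0,0,0],[-0.8,0,0,0],[-0.6,0,0,0],[-0.2,0,0,0],[0,0,0,0]]

```text
t: 23.33
eef_pos: [0.5836, -0.18, 0.1705]
tcp_rot: [-14.4, 89.8, -24.0]
contact_force: [0.5, 0.7, -1.1]
gripper_width: 0.0854
```

```bash
python3 -c "
from h import *
x,y,z,a=PACK['ribbed'];plan(x,y,.17,a)
p,d=save('scene','s12')
cv2.imwrite('pics/s12c.png',cv2.resize(p[180:330,180:330,::-1],(600,600),interpolation=cv2.INTER_CUBIC))"
```

```text
t 23.3333 pos [ 0.5836 -0.18    0.1705] ang -9.66 tilt 0.24 w 0.0854 F [ 0.5  0.7 -1.1] j6 75.7
units: dx(down) 0.013 dy 6.348 dz -1.906 turn -1.276  | now-axes [-5.000e-03  6.038e+00 -2.735e+00]
```

View pics/s12c.png

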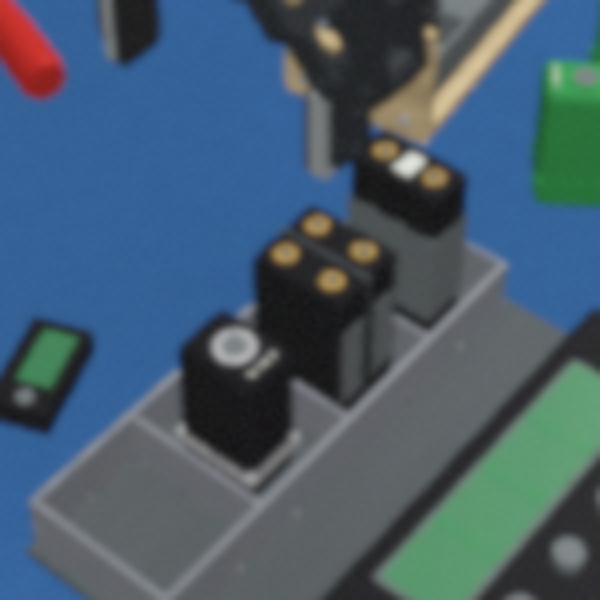

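Call:
carry_out:
  targets:
    - [[0,0.2,-0.07,-0.65],[0,0.5,-0.17,-0.62],[0,0.8,-0.24,0],[0,0.85,-0.26,0],[0,0.85,-0.26,0],[0,0.85,-0.26,0],[0,0.85,-0.26,0],[0,0.75,-0.22,0],[0,0.5,-0.15,0],[0,0.2,-0.05,0]]

```text
t: 24.22
eef_pos: [0.5139, 0.0803, 0.1664]
tcp_rot: [172.3, 89.8, 170.4]
contact_force: [-0.5, -0.6, -0.0]
gripper_width: 0.0854
```

Call:
carry_out:
  targets:
    - [[0,0,0,0],[0,0,0,0],[0,0,0,0]]

```text
t: 24.47
eef_pos: [0.5163, 0.0767, 0.1675]
tcp_rot: [-152.2, 89.9, -154.3]
contact_force: [-0.6, 1.3, 0.5]
gripper_width: 0.0855
```

```bash
python3 -c "
from h import *
plan(*PACK['ribbed'])
p,d=save('top','t13');c=cloud('top',d)
cv2.imwrite('pics/t13c.png',cv2.resize(p[40:190,260:410,::-1],(600,600),interpolation=cv2.INTER_CUBIC))
U,V=np.meshgrid(np.arange(512),np.arange(384))
for n,h in dict(slim=.094,double=.084,small=.076).items():
    x,y=BAY[n]; m=(np.hypot(c[...,0]-x,c[...,1]-y)<.034)&(abs(c[...,2]-h)<.008)&(d>0);q=c[m]
    a=cv2.minAreaRect((q[:,:2]*1000).astype(np.float32)); print(n,m.sum(),np.median(q[:,2]).round(4),np.round(a[0],1),np.round(a[1],1),a[2],'target',x,y)
"
```

```text
t 24.4667 pos [0.5163 0.0767 0.1675] ang -2.09 tilt 0.05 w 0.0855 F [-0.6  1.3  0.5] j6 92.5
units: dx(down) 2.938 dy -0.007 dz 0.001 turn -0.015  | now-axes [ 2.938 -0.006  0.004]
slim 300 0.096 [601.5 -69.7] [23.9 46. ] 80.5376205444336 target 0.6009 -0.068
double 507 0.0857 [ 591.3 -124.7] [42.  46.3] 81.114990234375 target 0.5916 -0.1232
small 305 0.0774 [ 583.3 -170.2] [50.4 39.6] 80.63949584960938 target 0.5822 -0.1784
```

View pics/t13c.png

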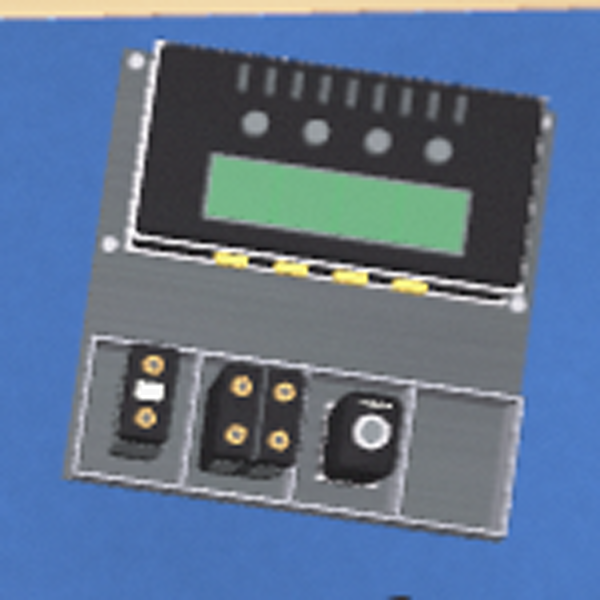

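Call:
carry_out:
  targets:
    - [[0.4,0,0,0],[0.6,0,0,0],[0.6,0,0,0],[0.55,0,0,0],[0.4,0,0,0],[0.25,0,0,0],[0.13,0,0,0],[0,0,0,0],[0,0,0,0]]

```text
t: 25.27
eef_pos: [0.5167, 0.0774, 0.0515]
tcp_rot: [-0.7, 90.0, -2.8]
contact_force: [-0.8, 0.3, 0.3]
gripper_width: 0.0853
```

Call:
carry_out:
  targets:
    - [[0,0,0,0],[0,0,0,0],[0,0,0,0],[0,0,0,0],[0,0,0,0],[0,0,0,0],[0,0,0,0],[0,0,0,0]]
  grip: 1

```text
t: 25.93
eef_pos: [0.5166, 0.0778, 0.0518]
tcp_rot: [-1.0, 89.9, -3.0]
contact_force: [-2.0, -0.3, 6.0]
gripper_width: 0.0455
```

Call:
carry_out:
  targets:
    - [[-0.1,0,0,0],[-0.2,0,0,0],[-0.4,0,0,0],[-0.4,0,0,0],[-0.5,0,0,0],[-0.5,0,0,0],[-0.4,0,0,0],[-0.4,0,0,0],[0,0,0,0]]

```text
t: 26.68
eef_pos: [0.5179, 0.0778, 0.1704]
tcp_rot: [2.4, 89.7, 0.4]
contact_force: [0.2, 0.5, -3.4]
gripper_width: 0.0454
```

```bash
python3 -c "
from h import *
plan(*BAY['ribbed'],.168,-9.6)
p,d=save('scene','s14')
cv2.imwrite('pics/s14c.png',cv2.resize(p[20:180,230:380,::-1],None,fx=4,fy=3.7,interpolation=cv2.INTER_CUBIC)[:600])"
```

```text
t 26.6833 pos [0.5179 0.0778 0.1704] ang -2.03 tilt 0.28 w 0.0454 F [ 0.2  0.5 -3.4] j6 92.6
units: dx(down) 0.060 dy -7.448 dz 2.654 turn 1.262  | now-axes [ 0.066 -7.732  1.65 ]
```

View pics/s14c.png

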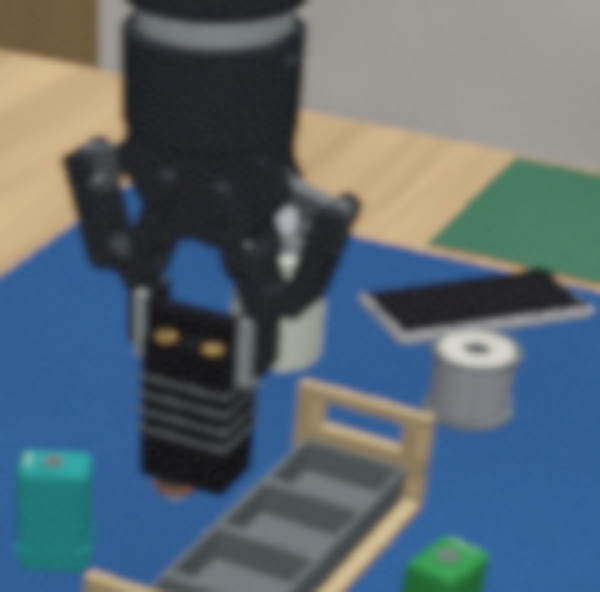

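Call:
carry_out:
  targets:
    - [[0,-0.2,0.1,0.65],[0,-0.5,0.2,0.61],[0,-0.9,0.32,0],[0,-0.9,0.32,0],[0,-0.9,0.32,0],[0,-0.9,0.32,0],[0,-0.9,0.32,0],[0,-0.9,0.32,0],[0,-0.7,0.25,0],[0,-0.4,0.12,0]]

```text
t: 27.57
eef_pos: [0.5724, -0.2261, 0.1654]
tcp_rot: [-165.4, 89.9, -175.2]
contact_force: [0.1, 0.5, -2.6]
gripper_width: 0.0456
```

Call:
carry_out:
  targets:
    - [[0,-0.22,0.05,0],[0,0,0,0],[0,0,0,0],[0,0,0,0]]

```text
t: 27.9
eef_pos: [0.5729, -0.2299, 0.1668]
tcp_rot: [138.7, 89.9, 129.1]
contact_force: [-0.4, 0.4, -2.9]
gripper_width: 0.0454
```

```bash
python3 -c "
from h import *
plan(*BAY['ribbed'],.078,-9.6)"
```

```text
t 27.9 pos [ 0.5729 -0.2299  0.1668] ang -9.52 tilt 0.07 w 0.0454 F [-0.4  0.4 -2.9] j6 70.9
units: dx(down) 2.219 dy -0.091 dz 0.015 turn 0.014  | now-axes [ 2.219 -0.093  0.017]
```

Call:
carry_out:
  targets:
    - [[0.3,-0.07,0.01,0.01],[0.5,0,0,0],[0.5,0,0,0],[0.5,0,0,0],[0.3,0,0,0],[0.1,0,0,0],[0,0,0,0],[0,0,0,0]]

```text
t: 28.57
eef_pos: [0.5736, -0.2338, 0.0798]
tcp_rot: [-12.0, 90.0, -21.6]
contact_force: [-0.4, 0.4, -2.2]
gripper_width: 0.0455
```

```bash
python3 -c "
from h import *
plan(*BAY['ribbed'],.045,-9.6)
p,d=save('scene','s15')
cv2.imwrite('pics/s15c.png',cv2.resize(p[180:330,180:330,::-1],(600,600),interpolation=cv2.INTER_CUBIC))"
```

```text
t 28.5667 pos [ 0.5736 -0.2338  0.0798] ang -9.59 tilt 0.04 w 0.0455 F [-0.4  0.4 -2.2] j6 70.7
units: dx(down) 0.870 dy 0.003 dz -0.019 turn 0.001  | now-axes [ 0.87   0.003 -0.019]
```

View pics/s15c.png

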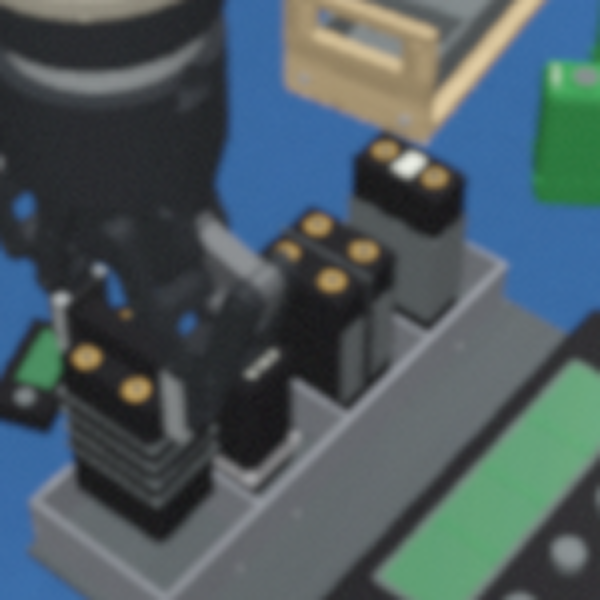

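Call:
carry_out:
  targets:
    - [[0.2,0,0,0],[0.2,0,0,0],[0.2,0,0,0],[0.13,0,0,0],[0.08,0,0,0],[0,0,0,0],[0,0,0,0]]

```text
t: 29.2
eef_pos: [0.5731, -0.2346, 0.0464]
tcp_rot: [163.4, 90.0, 153.8]
contact_force: [0.4, -0.3, -2.8]
gripper_width: 0.0454
```

Call:
carry_out:
  targets:
    - [[0.04,0,0,0],[0.03,0,0,0],[0,0,0,0]]

```text
t: 29.45
eef_pos: [0.5735, -0.2348, 0.0448]
tcp_rot: [-23.5, 89.9, -33.1]
contact_force: [-2.7, 1.0, 4.7]
gripper_width: 0.0456
```

Floor contact; release, rise, and move clear of the camera.

Call:
carry_out:
  targets:
    - [[0,0,0,0],[0,0,0,0],[0,0,0,0],[0,0,0,0],[0,0,0,0],[0,0,0,0]]
  grip: -1

```text
t: 29.95
eef_pos: [0.5732, -0.2346, 0.0438]
tcp_rot: [-14.1, 90.0, -23.8]
contact_force: [-0.1, -0.5, -0.1]
gripper_width: 0.0859
```

Call:
carry_out:
  targets:
    - [[-0.3,0,0,0],[-0.6,0,0,0],[-0.8,0,0,0],[-0.8,0,0,0],[-0.6,0,0,0],[-0.4,0,0,0],[0,0,0,0]]

```text
t: 30.53
eef_pos: [0.5751, -0.2356, 0.1879]
tcp_rot: [-19.4, 89.6, -29.1]
contact_force: [-0.3, -0.7, 0.3]
gripper_width: 0.0855
```

Call:
carry_out:
  targets:
    - [[0,0.4,-0.3,0],[0,0.8,-0.3,0],[0,0.9,-0.3,0],[0,0.9,-0.3,0],[0,0.9,-0.3,0],[0,0.9,-0.3,0],[0,0.9,-0.3,0],[0,0.9,-0.3,0],[0,0.5,-0.2,0],[0,0,0,0]]

```text
t: 31.37
eef_pos: [0.5166, 0.0668, 0.1832]
tcp_rot: [149.8, 89.9, 140.4]
contact_force: [-0.5, 0.0, 0.4]
gripper_width: 0.0859
```

Call:
carry_out:
  targets:
    - [[0,0,0,0],[0,0,0,0]]

```text
t: 31.53
eef_pos: [0.5183, 0.0625, 0.1834]
tcp_rot: [-128.3, 90.0, -137.9]
contact_force: [-0.1, -0.3, 0.0]
gripper_width: 0.0852
```

```bash
python3 -c "
from h import *
p,d=save('top','t16');c=cloud('top',d);s,_=save('scene','s16')
cv2.imwrite('pics/f.png',np.hstack([cv2.resize(p[40:190,260:410,::-1],(390,390),interpolation=cv2.INTER_CUBIC),cv2.resize(s[180:330,180:330,::-1],(390,390),interpolation=cv2.INTER_CUBIC)]))
b=-.1677;A=np.array([[np.cos(b),np.sin(b)],[-np.sin(b),np.cos(b)]])
L=(c[...,:2]-[.5869,-.1508])@A.T
for n,h,y0 in (('slim',.094,.084),('double',.084,.028),('small',.076,-.028),('ribbed',.086,-.084)):
    m=(abs(L[...,0])<.04)&(abs(L[...,1]-y0)<.028)&(c[...,2]>h-.006)&(d>0);q=L[m]
    a=cv2.minAreaRect((q*1000).astype(np.float32)); print(n,m.sum(),np.median(c[m][:,2]).round(4),'rack xy',np.round(a[0],1),np.round(a[1],1),round(a[2],1),'want y',y0*1000)
s=state();print(s['t'],s['eef_pos'],s['contact_force'])
"
```

```text
slim 297 0.0961 rack xy [ 1.2 82.4] [24.  46.1] 90.0 want y 84.0
double 502 0.0858 rack xy [-0.5 26.7] [46.  41.9] 1.0 want y 28.0
small 302 0.0776 rack xy [ -0.3 -30.2] [40.  30.8] 2.6 want y -28.0
ribbed 422 0.0893 rack xy [ -0.1 -86. ] [46.3 34.7] 0.5 want y -84.0
31.6333 [0.5184549  0.0618939  0.18349035] [-0.18074031  0.77201604 -0.22536763]
```

View pics/f.png

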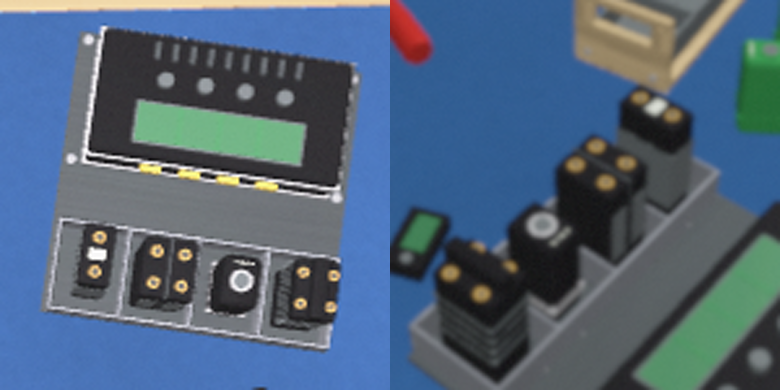

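```bash
python3 -c "
from h import *
print(close_job())"
```

```text
the job is handed in; nothing more can be done
None
```

All four packs are in the charging rack in their original order from the robot's left: slim, double, small, ribbed. The job was handed in at about 31.6 s of the 99 s allowed. I left the green and turquoise look-alikes alone.

Last checks, from the top camera's depth with the arm clear:

| Pack | Off-centre across (mm) | Off-centre along (mm) |
|---|---|---|
| slim | +1.2 | −1.6 |
| double | −0.5 | −1.3 |
| small | −0.3 | −2.2 |
| ribbed | −0.1 | −2.0 |

- **Seating:** each pack met the bay floor at the expected height before I let go, with at most about 16 N on the tool. The top heights of slim, double and small read about 2 mm high, the same bias this camera showed before the move. The ribbed pack's 89 mm reading mixes body and rib, so its seating rests mainly on the floor contact and the pictures.
- **Upright and released:** both cameras show all four standing upright. The gripper was open and well clear, with no force on it.
- **Slight disagreement:** all four sit 1–2 mm toward the robot's right, well inside the 18 mm limit. In one scene view the small pack looked as if it might be riding high; its top height in the depth image showed it seated.

No check failed. The hand-in reported no verdict.

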